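# Serve one honey portion from the plunger dispenser

### The arm

A 6-joint arm with a two-finger parallel gripper is mounted at the origin on the work surface. World frame = base frame: x ahead of the robot, y to its left, z up, the work surface at z = 0. Lengths are in m, angles in rad, forces in N, time in s.
With the tool pointing down it reaches from about 0.25 to 0.725 m from the base axis. Payload 4 kg.
Tool frame: the origin (TCP) lies at the very end of the fingers, on their centre line; the grasp point (between the pads) lies 19 mm behind it; z points along the fingers, y is the line along which they close (so a half turn about z gives the same grasp; the last joint's range is limited). The gripper opens to 85 mm and grips with 20 to 120 N. Pads are 22 mm wide; open, the fingers measure 114 mm over their backs; the gripper's body (76 mm by 85 mm) begins 54 mm behind the grasp point. The pads swing forward as they close: fully open they stand 13 mm farther back than shut.
Start: joints at [1.204, 0.241, 0.005, 1.335, 0, 1.571], TCP at [0.179, 0.467, 0.231] pointing down, gripper open.
Joint ranges: [-2.72, 2.72], [-1.05, 1.87], [-1.09, 1.28], [-1.99, 2.15], [-1.42, 1.44], [-3.14, 3.14]. Speed limits (rad/s): [2.79, 2.79, 3.14, 3.14, 3.14, 3.14].

### API

Orientations are given as a unit quaternion [x, y, z, w].
In Python, from workcell import bot, vision, workorder, boxes_of gives the robot as it stands.
- The arm moves only by the tool send_rows, never from a script. Its argument "motion" is text: rows parted by semicolons, each of 5 numbers parted by spaces: the closure, from -1 (fully open) to 1 (shut), so that 0 is half open, then the shift along the tool's x, y, z in cm, then the turn about the tool's z in rad. In form: claw x y z twist; .... A call has 1 to 5 rows; each row is the pose to reach, as a shift and turn from the pose commanded when the call began, along the tool's axes at that moment; what a row does not reach only later rows make up. A row lasts 1/10 s, in which the tool goes at most 50 mm and 8.59 degrees, less where a joint would pass 70% of its speed; a pose out of reach is approached as far as the arm can. A call with a gripper value outside its range is refused whole. The fingers move at their own pace and stop on an object; the grip force is fixed at half the most. Time passes only in rows, so rows that repeat a pose let the fingers close. It gives the time, the measured TCP pose, the force, the opening and the grip force at its end, in the units of the state.
- bot.get_obs(): the state, without advancing time (a new reading comes with each control period).
- vision.camera(name): name is "scene" or "top"; returns the picture (420x560x3 uint8, red, green, blue); there is no depth.
- vision.camera_model(name): a dict with "fov_y" (degrees; the focal length in pixels is half the picture's height over the tangent of half this angle, whatever the lens; pixels are square), "cx", "cy" (the principal point, pixels), "world_from_camera" (4x4, takes a point from camera to world coordinates). Camera axes: x right, y down, z forward; pixel columns grow to the right and rows downward; lengths in m; the calibration is good to about 2 mm. A picture is of the moment at which its call begins. camera_model takes no time and is no camera call.
- workorder.job_done(): hands the job in; it is judged then, once.
Trained networks look in the newest picture that a camera, given by its name, has taken for a name from the list of things; names that differ only in an ending like _2 or _b are one class to them, and where a whole thing is asked for, a point or a joint stands for the part that bears it (a point fixed in the world has none). Each returns a list of dicts, best first, with "conf" (0 to 1); they miss things now and then, are a little off and sometimes report something else, mostly with a low value. They report only what shows in the picture. A call takes as long as a camera call. They do not tell look-alikes from the thing itself.
- boxes_of(camera, target): "rect" ([centre column, centre row, width, height] in pixels, round what is visible of it).
The state is a dict: "clock": time; "joint_pos": joint angles; "joint_vel": joint speeds; "tau": joint torques, N m; "eef_pos": TCP position; "tool_rot": TCP orientation; "ft_force": force on the tool from outside, world axes, zero at the start; "ft_torque": the same for the moment, N m; "grip_width": finger opening in m; "grasp_force": force on a finger pad.
Only numpy, scipy, OpenCV 4.12 (cv2) and the standard library are available. Lean on these libraries where they do the work, as an engineer would, in place of code of your own. Each camera call takes 0.05 s, during which the arm holds its last target. There are 200 camera calls.

### The job

Press the red plunger of the honey dispenser once, all the way down, and let it come back up, so that a single honey pot is pushed out in front of the tube. Then nudge that pot sideways over the counter with the fingertips until the whole of it lies flat on the blue tasting mat. Do not pick the pot up or tip it over, let no second pot out, and leave everything else standing where it is.

Things in the scene. Friction and masses are not known exactly. Their poses are not given: they have to be found in the camera images.
- dispenser: honey portion dispenser, fixed, 186 mm long, 90 mm wide (base plate 3 mm high). Origin on the counter under the axis of its clear upright tube (52 mm wide, top 82 mm high), which holds the stack of pots. x axis: from the outlet (-x side) towards the white drive housing (x 28 to 104 mm, 62 mm wide, 55 mm high), which carries the red plunger at x = +64 mm
- plunger (a joint): travel of the red plunger: 0 up, grows as it is pressed straight down, 0.022 m fully down (stop). About 6 N starts it, 10 to 16 N brings it fully down; a spring returns it. A linkage drives a hidden pusher 2.5 times as far (55 mm) towards the outlet and slides the lowest pot out; on the return the stack drops by one pot
- plunger_top (a point): centre of the top of the red plunger's round palm knob (42 mm across), about 89 mm above the counter when up and 67 mm when fully down; it rides on the plunger
- outlet (a point): where the underside centre of the ejected pot comes to lie, within about 5 mm: on the steel landing tongue, 52 mm in front (-x) of the dispenser's origin, 3 mm above the counter; axes as the dispenser's. The tongue is flat, 3 mm high, 64 mm wide (y -32 to +32 mm), open at both sides, with an 8 mm high lip at its front end, 27 to 30 mm in front of this point
- pot0: the lowest honey pot in the magazine, the one that comes out: a rigid round tub with a yellow lid, 40 mm across, 14 mm high, 16 g, origin at the centre of its underside, z axis up. It starts 3 mm above the counter on the tube's axis
- pot1: the second honey pot from below in the magazine, same shape and origin as pot0; it must stay in the magazine (it drops 14 mm when pot0 has left)
- pot2: the third honey pot from below in the magazine, same shape and origin as pot0; it must stay in the magazine (it drops 14 mm when pot0 has left)
- pot3: the fourth honey pot from below in the magazine, same shape and origin as pot0; it must stay in the magazine (it drops 14 mm when pot0 has left)
- pot4: the fifth (top) honey pot from below in the magazine, same shape and origin as pot0; it must stay in the magazine (it drops 14 mm when pot0 has left)
- tasting_mat: blue tasting mat, 100 mm (its x) by 120 mm (its y), 1 mm thin and flush, fixed to the counter; the pot slides onto it without catching. Origin at its centre, axes parallel to the dispenser's. It lies to one side (+y or -y) of the landing tongue, its centre level with the outlet and 130 mm to the side
- bar_mat: black rubber bar mat of the same size, fixed, on the opposite side of the landing tongue, origin at its centre
- espresso_cup: white espresso cup with a side handle (points to its +y, reaches 57 mm from its axis), 62 mm wide, 58 mm high, origin at the centre of its underside. It stands on the black bar mat. Bystander
- teaspoon: steel teaspoon 130 mm long, lying flat on the counter just in front of the tasting mat, origin midway along it, bowl at its +x end. Bystander
- salt_shaker: steel salt shaker, 42 mm wide, 69 mm high, origin under its centre, beside the dispenser's drive housing. Bystander
- honey_jar: small glass honey jar with a brass cap, 52 mm wide, 62 mm high, origin under its centre, on the other side of the housing. Bystander
- milk_jug: steel milk jug with a handle, 68 mm wide, 85 mm high, origin under its centre. Bystander
- egg_cup: white egg cup, 48 mm wide, 56 mm high, origin under its centre. Bystander
- sugar_bowl: blue sugar bowl, 90 mm wide, 50 mm high, origin under its centre. Bystander
Things that resemble listed ones, but are neither listed nor needed, are in the scene too. What is shaped like the pot4 but black or green is not meant.

How it is judged:
On the way, in this order (a step that is already met when the one before it is completed fails the run):
1. the plunger is pressed down and the lowest pot has been pushed out onto the landing tongue (value of joint plunger above 0.0195 m and x of pot0 in the frame of dispenser below -0.042 m), for 0.05 s.
2. the plunger is back up and the pot has been pushed wholly onto the blue mat (value of joint plunger below 0.002 m and x of pot0 in the frame of tasting_mat between -0.032 and 0.032 m and y of pot0 in the frame of tasting_mat between -0.042 and 0.042 m and height (world z) of pot0 below 0.0025 m and angle between pot0's own z axis and vertical below 0.08 rad), for 0.2 s.
At the end, for the whole second after the job is handed in: The ejected pot lies at rest, flat on the counter, wholly on the blue mat (its centre within 32 mm in the mat's x and 42 mm in its y of the mat's centre); the plunger is up (within 2 mm) and the other four pots stand in the magazine, one place lower (all of step 2 and linear speed of pot0 below 0.01 m/s and horizontal distance between each of pot1, pot2, pot3, pot4 and dispenser below 0.006 m and height (world z) of pot1 below 0.008 m and height (world z) of pot2 below 0.022 m and height (world z) of pot3 below 0.036 m and height (world z) of pot4 below 0.05 m); the robot touches nothing.
It fails at once if the pot is lifted (its underside more than 14 mm above the counter) (height (world z) of pot0 above 0.014 m).
It fails at once if the pot is tipped over (angle between pot0's own z axis and vertical above 0.6 rad).
It fails at once if a second pot comes out or a pot is taken from the magazine (moved more than 25 mm) (distance of any of pot1, pot2, pot3, pot4 from where it was at the start of the episode above 0.025 m).
It fails at once if a bystander is moved more than 15 mm or knocked over (distance of any of espresso_cup, teaspoon, salt_shaker, honey_jar, milk_jug, egg_cup, sugar_bowl from where it was at the start of the episode above 0.015 m or angle between any of espresso_cup, salt_shaker, honey_jar, milk_jug, egg_cup, sugar_bowl's own z axis and vertical above 0.35 rad).
It also fails if it takes over 43 s, if anything falls off the work surface, if the arm or the gripper's body presses on something with over 40 N, if the wrist force passes 120 N, or if a joint passes its speed limit or range.

## Working session

There is one attempt and no reset: what is moved stays moved. The work goes in short steps, Python scripts to look and compute and a tool call to move; the robot and the scene stay as the last step left them, time stands still between calls to the robot, and variables do not carry over. Pictures are saved under pics/ and viewed, at most 10 in all, crops included, and the job is handed in when it is done.

Besides the shell and the picture viewer there is one more tool, called in YAML: its name, and indented under it one key for each argument. send_rows: Moves the arm, as the interface text tells. Its arguments: {"type":"object","properties":{"motion":{"type":"string"}},"required":["motion"]}

```bash
mkdir -p pics; cat > h.py <<'E'
import numpy as np, cv2
from workcell import bot, vision, workorder, boxes_of
def ray(cam,u,v,z):
    m=vision.camera_model(cam); T=np.array(m["world_from_camera"]); f=210/np.tan(np.radians(m["fov_y"])/2)
    d=T[:3,:3]@np.array([(u-m["cx"])/f,(v-m["cy"])/f,1]); o=T[:3,3]
    return o+d*(z-o[2])/d[2]
def proj(cam,p):
    m=vision.camera_model(cam); T=np.linalg.inv(np.array(m["world_from_camera"])); f=210/np.tan(np.radians(m["fov_y"])/2)
    c=T[:3,:3]@np.array(p)+T[:3,3]; return c[:2]/c[2]*f+[m["cx"],m["cy"]]
def snap(cam,name):
    im=vision.camera(cam); cv2.imwrite("pics/"+name,im[:,:,::-1]); return im
E
python3 - <<'E'
from h import *
snap("top","top0.png"); snap("scene","sc0.png")
o=bot.get_obs(); print(o["eef_pos"],o["tool_rot"],o["clock"])
for c in("top","scene"):
    print(c,{k:np.round(v,3).tolist() for k,v in vision.camera_model(c).items()})
    for n in("dispenser","plunger_top","tasting_mat","pot4","bar_mat"):
        print(c,n,[(np.round(d["rect"]).tolist(),round(d["conf"],2)) for d in boxes_of(c,n)][:3])
E
```

```text
[0.17910308 0.46619608 0.23048623] [ 1.82379243e-01  9.83227784e-01 -9.51484727e-04 -1.74800609e-04] 0.1
top {'fov_y': 48.738, 'cx': 274.247, 'cy': 205.962, 'world_from_camera': [[0.111, -0.971, 0.211, 0.378], [-0.994, -0.109, 0.02, -0.011], [0.003, -0.212, -0.977, 1.203], [0.0, 0.0, 0.0, 1.0]]}
top dispenser [([308.0, 240.0, 67.0, 66.0], 0.74), ([335.0, 191.0, 15.0, 17.0], 0.48)]
top plunger_top [([297.0, 216.0, 16.0, 15.0], 0.65)]
top tasting_mat [([363.0, 225.0, 57.0, 58.0], 0.97), ([309.0, 237.0, 69.0, 70.0], 0.21)]
top pot4 [([302.0, 178.0, 18.0, 21.0], 0.75), ([266.0, 178.0, 16.0, 12.0], 0.66), ([308.0, 236.0, 68.0, 71.0], 0.64)]
top bar_mat [([284.0, 291.0, 57.0, 61.0], 0.92), ([297.0, 217.0, 15.0, 16.0], 0.25)]
scene {'fov_y': 54.736, 'cx': 279.975, 'cy': 204.722, 'world_from_camera': [[0.798, 0.478, -0.367, 0.993], [0.602, -0.647, 0.468, -0.499], [-0.014, -0.594, -0.804, 0.981], [0.0, 0.0, 0.0, 1.0]]}
scene dispenser [([251.0, 237.0, 68.0, 44.0], 0.97)]
scene plunger_top [([267.0, 223.0, 16.0, 11.0], 0.63)]
scene tasting_mat [([232.0, 289.0, 35.0, 47.0], 0.95)]
scene pot4 [([322.0, 234.0, 18.0, 8.0], 0.57), ([244.0, 229.0, 11.0, 7.0], 0.54), ([308.0, 261.0, 14.0, 18.0], 0.52)]
scene bar_mat [([223.0, 217.0, 34.0, 24.0], 0.92)]
```

View pics/top0.png

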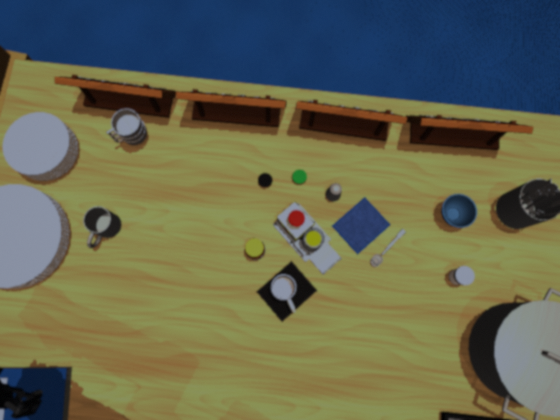

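View pics/sc0.png

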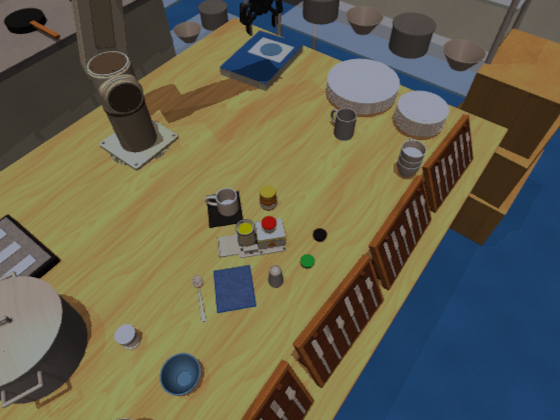

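Top view: the red knob is at (297,217), the tube with its yellow lid at (313,238), and the tongue at (325,259). The blue mat is at (361,225), and the black mat with the cup at (287,291). The look-alike discs, black at (265,180) and green at (299,177), are not meant. The yellow round at (255,248) is the honey jar.

```bash
python3 - <<'E'
from h import *
est={}
for c in("top","scene"):
    im=cv2.imread("pics/"+("top0" if c=="top" else "sc0")+".png"); hsv=cv2.cvtColor(im,cv2.COLOR_BGR2HSV)
    def blob(m,u,v,r):
        w=np.zeros(m.shape,np.uint8); cv2.circle(w,(u,v),r,255,-1); m=m&w
        n,l,s,ce=cv2.connectedComponentsWithStats(m); k=1+np.argmax(s[1:,4]); return (l==k).astype(np.uint8),s[k]
    P={"top":((361,225),(297,217)),"scene":((235,289),(268,223))}[c]
    m,s=blob(cv2.inRange(hsv,(100,80,30),(130,255,255)),*P[0],50)
    cnt=max(cv2.findContours(m,0,1)[0],key=cv2.contourArea)
    pts=np.array([ray(c,u,v,.001)[:2] for u,v in cnt[:,0]]).astype(np.float32)
    (x,y),wh,a=cv2.minAreaRect(pts); print(c,"mat",x,y,wh,a)
    m,s=blob(cv2.inRange(hsv,(0,150,80),(6,255,255))|cv2.inRange(hsv,(174,150,80),(180,255,255)),*P[1],15)
    v,u=np.nonzero(m); print(c,"red",s,ray(c,(u.min()+u.max())/2,(v.min()+v.max())/2,.087))
a=cv2.imread("pics/top0.png")[150:320,220:430]; b=cv2.imread("pics/sc0.png")[170:330,170:350]
a=cv2.resize(a,None,fx=2.4,fy=2.4*1.0,interpolation=2); a=cv2.resize(a,(395,320)); b=cv2.resize(b,(400,356),interpolation=2)[:320]
cv2.imwrite("pics/c0.png",np.hstack([a,b]))
for n in("salt_shaker","honey_jar","espresso_cup","teaspoon"):
    for c in("top","scene"):
        d=boxes_of(c,n)[:1]
        if d: r=d[0]["rect"]; print(n,c,np.round(r),round(d[0]["conf"],2),ray(c,r[0],r[1],.03 if n!="teaspoon" else .003)[:2].round(3))
E
```

```text
top mat 0.6118382215499878 -0.2177853137254715 (0.0962902083992958, 0.1162407249212265) 47.273582458496094
top red [289 211  15  15 182] [ 0.59479791 -0.04387376  0.087     ]
scene mat 0.6118951439857483 -0.2154935896396637 (0.0982474684715271, 0.11806723475456238) 47.25526809692383
scene red [262 216  14  14 152] [ 0.59667646 -0.04367785  0.087     ]
salt_shaker top [336. 193.  15.  15.] 0.76 [ 0.684 -0.141]
salt_shaker scene [275. 276.  15.  18.] 0.57 [ 0.688 -0.136]
honey_jar top [257. 248.  24.  26.] 0.64 [0.518 0.046]
honey_jar scene [268. 197.  15.  27.] 0.57 [0.515 0.056]
espresso_cup top [285. 292.  26.  38.] 0.74 [ 0.416 -0.037]
espresso_cup scene [222. 201.  27.  27.] 0.71 [ 0.415 -0.036]
teaspoon top [387. 247.  33.  35.] 0.8 [ 0.561 -0.29 ]
teaspoon scene [199. 300.  18.  47.] 0.79 [ 0.562 -0.296]
```

View pics/c0.png

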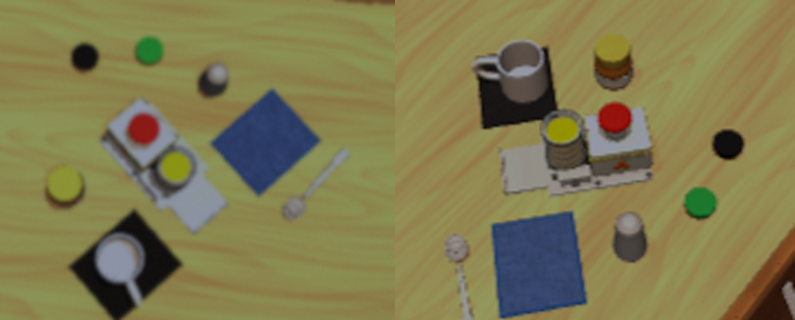

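Confirmed in the crop: red knob on the white housing, tube in front of it, and blue mat on the -y side. The knob, tongue and mat agree with the given 116 and 130 mm offsets to about 1 mm. The outlet is at about (0.517,-0.129), with dispenser yaw 47.3°.

send_rows:
  motion: "1 -4.2 -2.4 0 0.13; 1 -8.4 -4.8 0 0.26; 1 -12.6 -7.2 0 0.38; 1 -16.8 -9.6 0 0.38; 1 -21 -12 0 0.38"

```text
clock: 1.5
eef_pos: [0.3332, 0.278, 0.2315]
tool_rot: [0.364, 0.931, 0.0, 0.0]
ft_force: [1.0, 0.4, 0.1]
grip_width: 0.0126
grasp_force: 0.0
```

```bash
cat > d.py <<'E'
import sys
from h import *
from scipy.spatial.transform import Rotation as R
o=bot.get_obs(); q=R.from_quat(o["tool_rot"]); a=np.radians(47.3)
X=np.array([np.cos(a),np.sin(a),0]); Y=np.array([-X[1],X[0],0]); O=np.array([.5168,-.129,0])
p=np.array(o["eef_pos"]); y=q.apply([0,1,0])
print("t",o["clock"],"pos",p.round(4),"disp xyz mm",(np.array([(p-O)@X,(p-O)@Y,p[2]])*1e3).round(1),"F",np.round(o["ft_force"],1),"w",o["grip_width"],"yaw y",np.degrees(np.arctan2(y[1],y[0])).round(2))
if len(sys.argv)>1:
    x,yy,z=map(float,sys.argv[1:]); print("cm",(q.inv().apply(O+X*x/1e3+Y*yy/1e3+[0,0,z/1e3]-p)*100).round(2))
E
python3 d.py 116 0 120
```

```text
t 1.5 pos [0.3332 0.278  0.2315] disp xyz mm [174.6 410.9 231.5] F [1.  0.4 0.1] w 0.012579089364648586 yaw y 47.25
cm [-41.1   -5.83  11.15]
```

send_rows:
  motion: "1 -4.8 -0.7 0.5 0; 1 -9.6 -1.4 1 0; 1 -14.4 -2.1 1.5 0; 1 -19.2 -2.8 2 0; 1 -24 -3.5 2.5 0"

```text
clock: 2.0
eef_pos: [0.4858, 0.0889, 0.2064]
tool_rot: [0.365, 0.931, 0.0, 0.0]
ft_force: [1.4, 0.7, -0.4]
grip_width: 0.0003
grasp_force: 0.0
```

```bash
python3 d.py 116 0 120
```

```text
t 2.0 pos [0.4858 0.0889 0.2064] disp xyz mm [139.1 170.6 206.4] F [ 1.4  0.7 -0.4] w 0.00029989961307054215 yaw y 47.2
cm [-17.06  -2.29   8.64]
```

send_rows:
  motion: "1 -4.3 -0.6 2 0; 1 -8.5 -1.2 4 0; 1 -12.8 -1.8 6 0; 1 -17 -2.3 8.6 0; 1 -17 -2.3 8.6 0"

```text
clock: 2.5
eef_pos: [0.5937, -0.0457, 0.1144]
tool_rot: [0.367, 0.93, -0.002, -0.003]
ft_force: [-0.7, 0.4, -0.7]
grip_width: 0.0001
grasp_force: 0.0
```

```bash
python3 d.py 116 0 67; python3 - <<'E'
from h import *
a=snap("scene","a.png")[150:310,170:350]; cv2.imwrite("pics/sc1.png",cv2.resize(a[:,:,::-1],None,fx=3.5,fy=3.5,interpolation=2))
E
```

```text
t 2.5 pos [ 0.5937 -0.0457  0.1144] disp xyz mm [113.3  -0.  114.4] F [-0.7  0.4 -0.7] w 0.0001155087124280483 yaw y 46.89
cm [-0.02  0.29  4.73]
```

View pics/sc1.png

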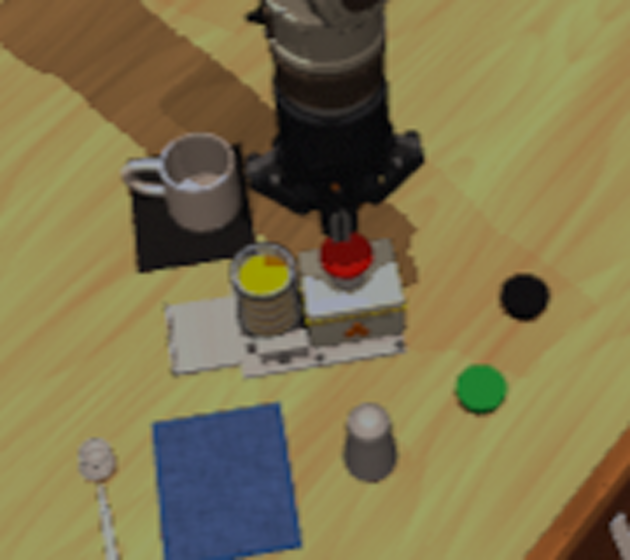

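The shut fingertips stand just above the red knob (crop (345,230)), so I press.

send_rows:
  motion: "1 0 0.3 2 0; 1 0 0.3 3 0; 1 0 0.3 3.7 0; 1 0 0.3 4.2 0; 1 0 0.3 4.5 0"

```text
clock: 3.05
eef_pos: [0.5954, -0.0385, 0.0777]
tool_rot: [0.364, 0.931, 0.0, 0.001]
ft_force: [-4.1, 0.2, 9.7]
grip_width: -0.0003
grasp_force: 4.8
```

```bash
python3 d.py 116 0 67
```

```text
t 3.05 pos [ 0.5954 -0.0385  0.0777] disp xyz mm [119.8   3.6  77.7] F [-4.1  0.2  9.7] w -0.00026841963018387193 yaw y 47.29
cm [-0.35 -0.38  1.07]
```

send_rows:
  motion: "1 -0.1 -0.1 0.4 0; 1 -0.2 -0.2 0.8 0; 1 -0.2 -0.2 1.2 0; 1 -0.2 -0.2 1.5 0; 1 -0.2 -0.2 1.5 0"

```text
clock: 3.55
eef_pos: [0.5962, -0.0395, 0.0673]
tool_rot: [0.364, 0.932, 0.002, 0.002]
ft_force: [-11.2, 4.7, 29.3]
grip_width: 0.0002
grasp_force: 14.4
```

```bash
python3 d.py 116 0 67
```

```text
t 3.55 pos [ 0.5962 -0.0395  0.0673] disp xyz mm [119.6   2.3  67.3] F [-11.2   4.7  29.3] w 0.00016351942803495293 yaw y 47.37
cm [-0.23 -0.36  0.03]
```

Fully down: 29 N on the stop at z 67 mm. I hold briefly, then release.

send_rows:
  motion: "1 0 0 0 0; 1 0 0 -1 0; 1 0 0 -2 0; 1 0 0 -3.5 0; 1 0 0 -6 0"

```text
clock: 4.05
eef_pos: [0.5944, -0.0418, 0.12]
tool_rot: [0.364, 0.931, -0.001, -0.001]
ft_force: [-0.1, 0.5, 0.1]
grip_width: 0.0
grasp_force: 0.0
```

send_rows:
  motion: "0.7 0 -4 -1 0; 0.7 2 -8 -1 0; 0.7 4 -11.5 -1 0; 0.7 5 -11.5 -1 0; 0.7 5 -11.5 -1 0"

```text
clock: 4.55
eef_pos: [0.4799, -0.0923, 0.1309]
tool_rot: [0.365, 0.931, 0.0, 0.0]
ft_force: [1.1, -0.8, 0.6]
grip_width: 0.013
grasp_force: 0.0
```

```bash
python3 d.py 0 48 60; python3 - <<'E'
from h import *
a=snap("scene","a.png")[170:310,170:350]; b=snap("top","b.png")[150:310,220:420]
f=lambda a:cv2.resize(a[:,:,::-1],(395,310),interpolation=2)
cv2.imwrite("pics/sc2.png",np.hstack([f(a),f(b)]))
E
```

```text
t 4.55 pos [ 0.4799 -0.0923  0.1309] disp xyz mm [  1.9  52.  130.9] F [ 1.1 -0.8  0.6] w 0.012967931104750124 yaw y 47.2
cm [-0.4  -0.19  7.09]
```

View pics/sc2.png

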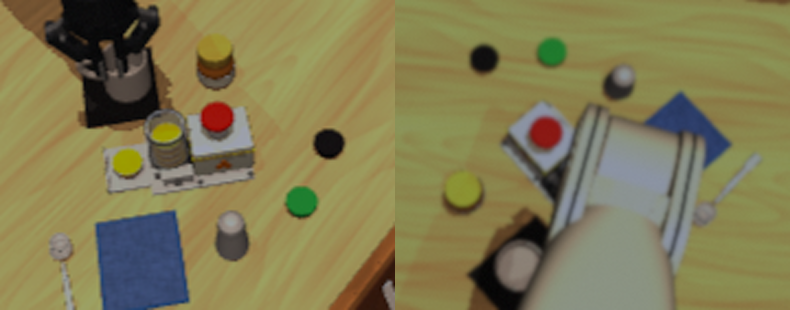

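The single pot lies on the tongue (left crop (127,163)), the plunger is up, and the stack has dropped by one. I locate the pot precisely.

```bash
python3 - <<'E'
from h import *
im=cv2.imread("pics/a.png")
if im is None or 1:
    hsv=cv2.cvtColor(im,cv2.COLOR_BGR2HSV); m=cv2.inRange(hsv,(22,190,90),(35,255,255))
    n,l,s,c=cv2.connectedComponentsWithStats(m[230:258,215:240]); k=1+np.argmax(s[1:,4]); print(s[k])
    u=s[k][0]+s[k][2]/2-.5+215; v=s[k][1]+s[k][3]/2-.5+230
    p=ray("scene",u,v,.016); a=np.radians(47.3); X=np.array([np.cos(a),np.sin(a)]); Y=np.array([-X[1],X[0]]); d=p[:2]-[.5168,-.129]; print(u,v,p,d@X*1e3,d@Y*1e3)
E
python3 d.py 0 48 11
```

```text
[  7   8  13  11 108]
228.0 243.0 [ 0.51701132 -0.1281898   0.016     ] 0.7387385948227062 0.3941433414559037
t 4.65 pos [ 0.4824 -0.0925  0.131 ] disp xyz mm [  3.5  50.  131. ] F [ 1.  -0.9  0.1] w 0.012488745262990441 yaw y 47.27
cm [-0.18 -0.37 12.  ]
```

send_rows:
  motion: "0.7 -0.1 -0.4 4 0; 0.7 -0.1 -0.4 8 0; 0.7 -0.1 -0.4 10.5 0; 0.7 -0.1 -0.4 11.5 0; 0.7 -0.1 -0.4 11.5 0"

```text
clock: 5.15
eef_pos: [0.4791, -0.0959, 0.0139]
tool_rot: [0.364, 0.931, -0.0, -0.001]
ft_force: [-0.7, -0.6, 0.3]
grip_width: 0.0131
grasp_force: 0.0
```

```bash
python3 d.py 0 48 11.5
```

```text
t 5.15 pos [ 0.4791 -0.0959  0.0139] disp xyz mm [-1.2 50.2 13.9] F [-0.7 -0.6  0.3] w 0.013061755100045057 yaw y 47.27
cm [-0.22  0.12  0.24]
```

send_rows:
  motion: "0.7 -0.5 0 0.1 0; 0.7 -1 0 0.2 0; 0.7 -1.5 0 0.2 0; 0.7 -1.8 0 0.2 0; 0.7 -1.8 0 0.2 0"

```text
clock: 5.65
eef_pos: [0.4899, -0.1072, 0.0135]
tool_rot: [0.364, 0.931, 0.001, -0.003]
ft_force: [-7.3, 5.4, 3.8]
grip_width: 0.0129
grasp_force: 0.0
```

```bash
python3 d.py 0 -100 11.5
```

```text
t 5.65 pos [ 0.4899 -0.1072  0.0135] disp xyz mm [-2.2 34.6 13.5] F [-7.3  5.4  3.8] w 0.012943429403409463 yaw y 47.3
cm [-13.46   0.22   0.12]
```

The 9 N resistance is too much for a 16 g pot, so I look before pushing on.

```bash
python3 - <<'E'
from h import *
a=snap("scene","a.png")[170:310,170:310]; b=snap("top","b.png")[180:300,250:390]
f=lambda a,w:cv2.resize(a[:,:,::-1],(w,398),interpolation=2)
cv2.imwrite("pics/sc3.png",np.hstack([f(a,398),f(b,400)]))
E
```

```text
(no output)
```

View pics/sc3.png

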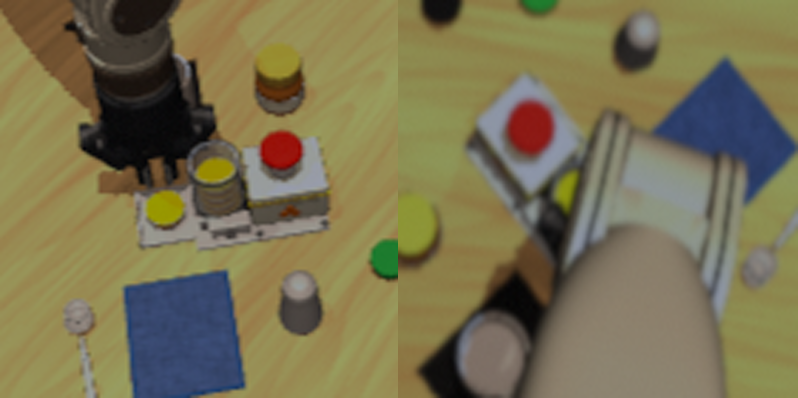

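The gripper's side linkage (left crop (200,130)) touches the tube rim; the tube and pot have not moved. I back off, rise, and turn 90° so the linkage lies along the push line.

send_rows:
  motion: "1 1.2 0 0 0; 1 2 0 -2 0; 1 2 0 -5 0; 1 2 0 -6 0; 1 2 0 -6 0"

```text
clock: 6.25
eef_pos: [0.48, -0.0954, 0.0756]
tool_rot: [0.365, 0.931, 0.0, 0.003]
ft_force: [0.3, -0.0, 0.9]
grip_width: 0.0001
grasp_force: 0.0
```

```bash
python3 d.py -2 52 73; python3 -c "
from h import *
print(np.round(bot.get_obs()['joint_pos'],2))"
```

```text
t 6.25 pos [ 0.48   -0.0954  0.0756] disp xyz mm [-0.3 49.8 75.6] F [ 0.3 -0.   0.9] w 5.9507097481297094e-05 yaw y 47.2
cm [ 0.22 -0.17  0.26]
[-0.2   0.34 -0.29  0.93 -0.    0.55]
```

send_rows:
  motion: "1 0 -0.1 0 -0.15; 1 0 -0.1 0 -0.3; 1 0 -0.1 0 -0.45; 1 0 -0.1 0 -0.6; 1 0 -0.1 0 -0.75"

```text
clock: 6.75
eef_pos: [0.4764, -0.0957, 0.0721]
tool_rot: [-0.005, 1.0, 0.0, -0.001]
ft_force: [-0.2, -0.7, 0.1]
grip_width: 0.0001
grasp_force: 0.0
```

send_rows:
  motion: "1 0 0 0 -0.15; 1 0 0 0 -0.3; 1 0 0 0 -0.45; 1 0 0 0 -0.6; 1 0 0 0 -0.75"

```text
clock: 7.25
eef_pos: [0.4764, -0.0957, 0.0721]
tool_rot: [-0.37, 0.929, 0.0, -0.001]
ft_force: [-0.3, -0.5, -0.3]
grip_width: 0.0001
grasp_force: 0.0
```

send_rows:
  motion: "1 0 0 0 -0.07; 1 0 0 0 -0.07; 1 0 0 0 -0.07"

```text
clock: 7.55
eef_pos: [0.4766, -0.0957, 0.0725]
tool_rot: [-0.399, 0.917, 0.0, -0.0]
ft_force: [0.1, -0.5, 1.1]
grip_width: 0.0001
grasp_force: 0.0
```

```bash
python3 d.py -3 50 12
```

```text
t 7.55 pos [ 0.4766 -0.0957  0.0725] disp xyz mm [-2.8 52.2 72.5] F [ 0.1 -0.5  1.1] w 0.0001321161590860582 yaw y 137.06
cm [ 0.01 -0.22  6.05]
```

send_rows:
  motion: "1 0 0 3 0; 1 0 0 5 0; 1 0 0 6 0; 1 0 0 6 0; 1 0 0 6 0"

```text
clock: 8.05
eef_pos: [0.4773, -0.0958, 0.0136]
tool_rot: [-0.4, 0.917, -0.0, 0.0]
ft_force: [-0.2, 1.2, 0.3]
grip_width: 0.0001
grasp_force: 0.0
```

send_rows:
  motion: "1 0 -0.5 0 0; 1 0 -1 0 0; 1 0 -1.5 0 0; 1 0 -1.9 0 0; 1 0 -2.2 0 0"

```text
clock: 8.55
eef_pos: [0.4937, -0.1111, 0.0135]
tool_rot: [-0.4, 0.917, -0.0, 0.0]
ft_force: [-0.4, -0.4, 0.4]
grip_width: -0.0001
grasp_force: 0.0
```

```bash
python3 d.py -3 -95 11.5
```

```text
t 8.55 pos [ 0.4937 -0.1111  0.0135] disp xyz mm [-2.5 29.1 13.5] F [-0.4 -0.4  0.4] w -0.00012252441263263956 yaw y 137.15
cm [  0.02 -12.41   0.21]
```

Free of the tube, pushing on.

send_rows:
  motion: "1 0 -0.5 0.15 0; 1 0 -1 0.15 0; 1 0 -1.5 0.15 0; 1 0 -2 0.15 0; 1 0 -2.5 0.15 0"

```text
clock: 9.05
eef_pos: [0.5118, -0.128, 0.0118]
tool_rot: [-0.4, 0.916, 0.0, -0.0]
ft_force: [-0.4, 0.0, -0.7]
grip_width: 0.0001
grasp_force: 0.0
```

```bash
python3 d.py -3 -95 11.5;  python3 - <<'E'
from h import *
a=snap("scene","a.png")[180:320,170:310]
cv2.imwrite("pics/sc4.png",cv2.resize(a[:,:,::-1],(420,420),interpolation=2))
E
```

```text
t 9.05 pos [ 0.5118 -0.128   0.0118] disp xyz mm [-2.7  4.4 11.8] F [-0.4  0.  -0.7] w 7.190854349633023e-05 yaw y 137.16
cm [ 0.01 -9.94  0.02]
```

View pics/sc4.png

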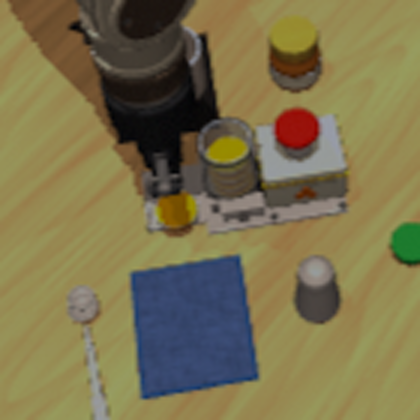

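The pot (crop (177,211)) slides ahead of the fingers. I continue, measuring its sideways drift.

send_rows:
  motion: "1 0 -0.5 0 0; 1 0 -1 0 0; 1 0 -1.5 0 0; 1 0 -2 0 0; 1 0 -2.5 0 0"

```text
clock: 9.6
eef_pos: [0.5301, -0.145, 0.0118]
tool_rot: [-0.4, 0.916, -0.0, 0.0]
ft_force: [0.4, 0.6, 0.4]
grip_width: 0.0001
grasp_force: 0.0
```

```bash
cat > pot.py <<'E'
from h import *
p=np.array(bot.get_obs()["eef_pos"]); a=np.radians(47.3); X=np.array([np.cos(a),np.sin(a)]); Y=np.array([-X[1],X[0]]); O=np.array([.5168,-.129])
im=snap("scene","a.png"); hsv=cv2.cvtColor(im,cv2.COLOR_RGB2HSV); m=cv2.inRange(hsv,(12,150,60),(35,255,255))
t=(p[:2]-O)@Y
y0=t-34; c=proj("scene",[*(O+Y*0+Y*(t-.034)),.015]); u0,v0=np.round(c).astype(int)
w=m[v0-12:v0+16,u0-12:u0+12]; n,l,s,_=cv2.connectedComponentsWithStats(w); k=1+np.argmax(s[1:,4]); print(s[k],"exp",u0,v0)
q=ray("scene",s[k][0]+s[k][2]/2-.5+u0-12,s[k][1]+s[k][3]/2-.5+v0-12,.014)[:2]-O
print("pot disp mm",q@X*1e3,q@Y*1e3,"tool y",t*1e3)
a=im[180:320,170:310]; cv2.imwrite("pics/sc5.png",cv2.resize(a[:,:,::-1],(420,420),interpolation=2))
E
python3 pot.py; python3 d.py -3 -95 11.5
```

```text
[  5   3  14  15 137] exp 230 261
pot disp mm -0.5845183280183207 -49.267983910750814 tool y -20.62933242358466
t 9.65 pos [ 0.5309 -0.1455  0.0119] disp xyz mm [ -2.6 -21.6  11.9] F [ 1.4 -0.5 -0.2] w 0.0003880304137374554 yaw y 137.14
cm [ 0.02 -7.34  0.05]
```

View pics/sc5.png

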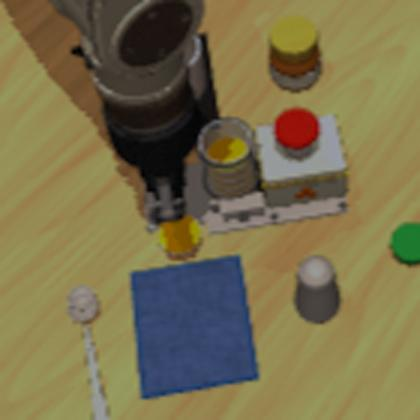

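send_rows:
  motion: "1 0 -0.5 0.1 0; 1 0 -1 0.1 0; 1 0 -1.5 0.15 0; 1 0 -2 0.15 0; 1 0 -2.5 0.15 0"

```text
clock: 10.15
eef_pos: [0.5485, -0.162, 0.0103]
tool_rot: [-0.4, 0.916, -0.0, -0.0]
ft_force: [-0.4, 0.1, -0.1]
grip_width: 0.0
grasp_force: 0.0
```

```bash
python3 pot.py; python3 d.py -3 -101 10
```

```text
[  5   2  14  15 130] exp 231 269
pot disp mm -0.19347810103436147 -70.86862856634662 tool y -45.619986286034106
t 10.2 pos [ 0.5493 -0.1626  0.0104] disp xyz mm [ -2.7 -46.6  10.4] F [ 0.9 -0.9  0.5] w 0.00022294269272510445 yaw y 137.14
cm [ 0.02 -5.44  0.05]
```

send_rows:
  motion: "1 0 -0.6 0 0; 1 0 -1.2 0 0; 1 0 -1.8 0 0; 1 0 -2.4 0.1 0; 1 0 -3 0.3 0"

```text
clock: 10.7
eef_pos: [0.5706, -0.1824, 0.0074]
tool_rot: [-0.4, 0.916, -0.0, 0.0]
ft_force: [-4.0, 3.7, 13.2]
grip_width: 0.0002
grasp_force: 7.8
```

```bash
python3 pot.py; python3 d.py -3 -101 8
```

```text
[  5   3  14  14 119] exp 232 279
pot disp mm -0.9158320731099083 -102.10792056211338 tool y -75.78006242363935
t 10.75 pos [ 0.5709 -0.1826  0.0076] disp xyz mm [ -2.7 -76.1   7.6] F [-0.9  0.9  2. ] w -0.00020963536940681873 yaw y 137.15
cm [ 0.03 -2.49 -0.04]
```

A 13 N upward transient appeared, so I check the picture.

View pics/sc5.png

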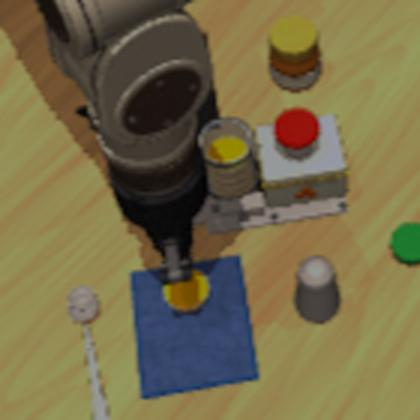

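The pot (crop (187,292)) is on the mat and flat. I raise a little and finish the push.

send_rows:
  motion: "1 0 -0.3 -0.2 0; 1 0 -0.9 -0.2 0; 1 0 -1.5 -0.2 0; 1 0 -2 -0.2 0; 1 0 -2.5 -0.2 0"

```text
clock: 11.25
eef_pos: [0.5889, -0.1995, 0.0092]
tool_rot: [-0.4, 0.917, -0.0, 0.0]
ft_force: [0.1, 0.0, -0.1]
grip_width: -0.0
grasp_force: 0.0
```

```bash
python3 pot.py; python3 d.py -3 -101 8
```

```text
[  5   2  14  14 124] exp 233 288
pot disp mm -0.8424114361844923 -125.32069548029884 tool y -100.74059750590806
t 11.3 pos [ 0.5895 -0.2     0.0093] disp xyz mm [  -2.9 -101.6    9.3] F [ 1.4 -0.5 -0.8] w 0.00017388192983924623 yaw y 137.14
cm [0.01 0.06 0.13]
```

send_rows:
  motion: "1 0 0.6 0 0; 1 0 1.5 0 0; 1 0 1.5 -3 0; 1 0 1.5 -7 0; 1 0 1.5 -11 0"

```text
clock: 11.8
eef_pos: [0.5758, -0.1877, 0.1197]
tool_rot: [-0.4, 0.916, 0.001, -0.001]
ft_force: [0.2, 0.2, 0.0]
grip_width: -0.0
grasp_force: 0.0
```

send_rows:
  motion: "1 0 4 -3 0; 1 0 8 -6 0; 1 0 12 -6 0; 1 0 16 -6 0; 1 0 16 -6 0"

```text
clock: 12.3
eef_pos: [0.4543, -0.0768, 0.1789]
tool_rot: [-0.402, 0.916, 0.002, -0.002]
ft_force: [-0.1, -0.2, -0.6]
grip_width: 0.0001
grasp_force: 0.0
```

```bash
python3 - <<'E'
from h import *
a=snap("scene","a.png")[170:320,170:310]; b=snap("top","b.png")[150:310,220:420]
cv2.imwrite("pics/sc6.png",np.hstack([cv2.resize(a[:,:,::-1],(380,400),interpolation=2),cv2.resize(b[:,:,::-1],(415,400),interpolation=2)]))
E
python3 d.py
```

```text
t 12.4 pos [ 0.4591 -0.0792  0.1796] disp xyz mm [ -2.5  76.2 179.6] F [0.4 0.1 0.1] w -0.00021271047031230832 yaw y 137.26
```

View pics/sc6.png

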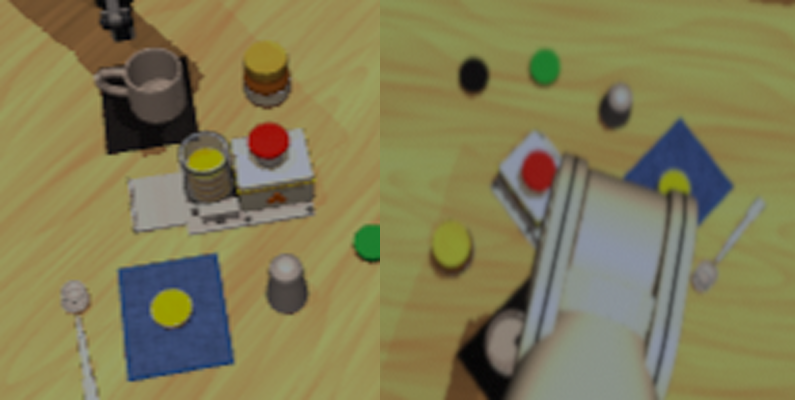

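The pot lies flat, well inside the blue mat (left crop (171,308)). The plunger is up, the stack is in the tube, and the bystanders are in place.

```bash
python3 -c "
from h import *
print(workorder.job_done())"
```

```text
the job is handed in; nothing more can be done
None
```

I pressed the plunger once and nudged the single ejected pot flat onto the blue mat, about 5 mm from its centre; the job is handed in at about 12.4 s on the robot's clock, but no verdict came back. In the last picture the other four pots were still in the tube and the bystanders in place; on the way the gripper's linkage briefly touched the fixed tube (about 9 N).

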